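Restock the health-desk tray with supply cartons by height

ROBOT

A 6-joint arm with a two-finger parallel gripper is mounted at the origin on the work surface. World frame = base frame: x ahead of the robot, y to its left, z up, the work surface at z = 0. Lengths are in m, angles in rad, forces in N, time in s.
With the tool pointing down it reaches from about 0.275 to 0.85 m from the base axis. Payload 5.2 kg.
Tool frame: the origin (TCP) lies between the finger pads; the fingertips stand 25 mm ahead of it and the grasp point (between the pads) lies 6 mm ahead of it; z points along the fingers, y is the line along which they close (so a half turn about z gives the same grasp; the last joint's range is limited). The gripper opens to 85 mm and grips with 20 to 120 N. Pads are 22 mm wide; open, the fingers measure 114 mm over their backs; the gripper's body (76 mm by 85 mm) begins 54 mm behind the grasp point. The pads swing forward as they close: fully open they stand 13 mm farther back than shut.
Start: joints at [0.951, 0.259, 1.535, -0, 1.348, -0.203], TCP at [0.223, 0.503, 0.256] pointing down, gripper open.
Joint ranges: [-3.14, 3.14], [-0.91, 2.08], [0.19, 2.58], [-1.22, 4.36], [0.22, 2.71], [-3.12, 3.12]. Speed limits (rad/s): [2.57, 2.57, 3.14, 3.14, 3.14, 3.14].

INTERFACE

Orientations are given as a unit quaternion [x, y, z, w].
In Python, from workcell import robot gives the robot as it stands.
- The arm moves only by the tool send_rows, never from a script. Its arguments are lists of equal length, an entry for each row: "delta_pos": the shift along the tool's x, y, z in m, a list of three; "rot": the turn, a rotation vector about the tool's x, y, z in rad, a list of three; "claw": the closure, from 0 (fully open) to 1 (shut). A call has 1 to 20 rows; each row is the pose to reach, as a shift and turn from the pose commanded when the call began, along the tool's axes at that moment; what a row does not reach only later rows make up. A row lasts 1/12 s, in which the tool goes at most 41.7 mm and 7.16 degrees, less where a joint would pass 70% of its speed; a pose out of reach is approached as far as the arm can. A call with a gripper value outside its range is refused whole. The fingers move at their own pace and stop on an object; "force" is the grip in N (left out, the last holds). Time passes only in rows, so rows that repeat a pose let the fingers close. It gives the time, the measured TCP pose, the force, the opening and the grip force at its end, in the units of the state.
- robot.sense(): the state, without advancing time (a new reading comes with each control period).
- robot.grab_frame(name): name is "scene" or "top" or "wrist"; returns a dict with "pixels" (420x560x3 uint8, blue, green, red), "z_map" (420x560 float32, m along the optical axis (not along the pixel's ray), 0 where there is no reading), "fx", "fy", "cx", "cy" (pixels), "R" (3x3) and "t" (3): a world point X has camera coordinates R X + t; the wrist camera has in their place "tool_from_camera" (4x4, takes a point from camera to tool coordinates, whose origin is the TCP and whose axes are the flange's). Camera axes: x right, y down, z forward; pixel columns grow to the right and rows downward; lengths in m; the calibration is good to about 2 mm. The wrist camera is an equidistant fisheye: a pixel r from the principal point sees the ray r / f radians off the axis. A picture is of the moment at which its call begins: read the wrist's pose just before it.
- robot.finish_job(): hands the job in; it is judged then, once.
Trained networks look in a picture, given as the dict that the camera call returned (one of the last four; its "shot" number tells which), for a name from the list of things; names that differ only in an ending like _2 or _b are one class to them, and where a whole thing is asked for, a point or a joint stands for the part that bears it (a point fixed in the world has none). Each returns a list of dicts, best first, with "p" (0 to 1); they miss things now and then, are a little off and sometimes report something else, mostly with a low value. They report only what shows in the picture. A call takes as long as a camera call. They do not tell look-alikes from the thing itself.
- robot.search_frame(picture, query): "extent" ([left, top, width, height] in pixels, round what is visible of it).
- robot.pinpoint(picture, query): "pixel" ([row, column] in pixels: a listed point, or the origin of a listed thing).
The state is a dict: "t": time; "joints": joint angles; "qvel": joint speeds; "effort": joint torques, N m; "tcp_pos": TCP position; "eef_rot": TCP orientation; "force": force on the tool from outside, world axes, zero at the start; "moment": the same for the moment, N m; "finger_gap": opening from 0.0 (shut) to 1.0 (fully open); "gripper_force": force on a finger pad.
Only numpy, scipy, OpenCV 4.12 (cv2) and the standard library are available. Lean on these libraries where they do the work, as an engineer would, in place of code of your own. Each camera call takes 0.05 s, during which the arm holds its last target. There are 200 camera calls.

TASK

Line the four supply cartons up in the grey stock tray by height, like books on a shelf: the tallest in the corner between the tall steel divider and the tray's back fence, then shorter and shorter away from the divider. Work from the corner outwards: push each carton home (square and flush against the back fence, snug against the divider or the carton before it) and let go of it before you bring the next. All must end standing upright and let go, and the glucose meter, strip vial and sanitizer bottle stay where they are.

Things in the scene. Friction and masses are not known exactly. Their poses are not given: they have to be found in the camera images.
- carton_blue: Swab carton: an upright white carton with blue bands round its foot and rim and the same colour on top; square in plan, 60 x 60 mm, 118 mm tall; stiff, 0.06 to 0.25 kg, loose. Origin: centre of its underside; z up; x and y square to its sides (all four sides are alike, so any side may face the fence).
- carton_orange: Test-strip carton: an upright white carton with orange bands round its foot and rim and the same colour on top; square in plan, 56 x 56 mm, 100 mm tall; stiff, 0.06 to 0.25 kg, loose. Origin: centre of its underside; z up; x and y square to its sides (all four sides are alike, so any side may face the fence).
- carton_green: Lancet carton: an upright white carton with green bands round its foot and rim and the same colour on top; square in plan, 52 x 52 mm, 82 mm tall; stiff, 0.06 to 0.25 kg, loose. Origin: centre of its underside; z up; x and y square to its sides (all four sides are alike, so any side may face the fence).
- carton_purple: Plaster carton: an upright white carton with purple bands round its foot and rim and the same colour on top; square in plan, 48 x 48 mm, 64 mm tall; stiff, 0.06 to 0.25 kg, loose. Origin: centre of its underside; z up; x and y square to its sides (all four sides are alike, so any side may face the fence).
- tray: Grey fixed stock tray. Origin: centre of its underside, on the desk; y along its length, x from the open front to the back fence. Floor 6 mm above the desk, x -54 to +44, y -155 to +155 mm, no front lip. Fence inner face at x = +44 mm, 6 mm thick, top 24 mm above the desk. Divider at one end (y = +140 or -140 mm), at the other only a low label clip on the fence (26 mm long, under 30 mm high).
- divider: Steel divider fixed across the tray, at its left or right end: upright plate with a red top edge, 3 mm thick, square to the tray's y, from the fence 82 mm forward, top 97 mm above the desk. Origin: on the tray floor, mid-plane of the plate, 30 mm in front of the fence face; axes as the tray's. The cartons go on its side towards the tray's middle.
- meter: Glucose meter, bystander: dark flat rounded box with a pale screen, 56 x 94 x 18 mm, loose, lying flat. Origin: centre of its underside.
- vial: Strip vial, bystander: white pot with a black cap, 33 mm across, 52 mm tall, loose, upright. Origin: centre of its underside.
- sanitizer: Hand sanitizer, bystander: pale blue pump bottle with a white and green label and white pump head, 58 mm across, 140 mm tall, loose, upright. Origin: centre of its underside.
Mind the look-alikes: they are no part of the job. Leave any yellow look-alike of the carton_blue alone.

How it is judged:
By the outcome, as a careful person would: the job done as asked, in the order asked, and still so for the second after the job is handed in, with the robot touching nothing.
It also fails if it takes over 128 s, if anything falls off the work surface, if the arm or the gripper's body presses on something with over 40 N, if the wrist force passes 120 N, or if a joint passes its speed limit or range.

## Working session

There is one attempt and no reset: what is moved stays moved. The work goes in short steps, Python scripts to look and compute and a tool call to move; the robot and the scene stay as the last step left them, time stands still between calls to the robot, and variables do not carry over. Pictures are saved under pics/ and viewed, at most 14 in all, crops included, and the job is handed in when it is done.

Besides the shell and the picture viewer there is one more tool, called after "Request:" as name(argument=value, ...), one argument or row to a line, values as JSON. send_rows: Moves the arm, as the interface text tells. Its arguments: {"type":"object","properties":{"delta_pos":{"type":"array"},"rot":{"type":"array"},"claw":{"type":"array"},"force":{"type":"number"}},"required":["delta_pos","rot","claw"]}

```bash
mkdir -p pics; ls
python3 - <<'E'
from workcell import robot
import cv2,numpy as np,pickle
s=robot.sense();print(s['t'],s['tcp_pos'],s['eef_rot'],s['finger_gap'])
for n in('top','scene'):
    f=robot.grab_frame(n);cv2.imwrite(f'pics/{n}0.png',f['pixels']);pickle.dump(f,open(f'{n}0.pkl','wb'))
    print(n,f['R'],f['t'],f['fx'])
    for q in('carton_blue','carton_orange','carton_green','carton_purple','tray','divider','meter','vial','sanitizer'):
        print(q,[(np.round(d['extent']),round(d['p'],2)) for d in robot.search_frame(f,q)][:4])
E
```

```text
pics
0.0 [0.22238138 0.50253039 0.25547706] [ 2.06876872e-01  9.78366571e-01 -8.28129431e-04 -3.56762679e-04] 1.0007355036207575
top [[ 0.01505157 -0.99988283 -0.00278858]
 [-0.99773244 -0.01483611 -0.06564956]
 [ 0.06560049  0.00377039 -0.99783884]] [-0.01942752  0.5258428   1.24189565] 504.7838106112119
carton_blue [(array([124., 180.,  42.,  36.]), 0.97)]
carton_orange [(array([180., 236.,  31.,  34.]), 0.86)]
carton_green [(array([257., 233.,  23.,  24.]), 0.64)]
carton_purple [(array([323., 229.,  27.,  28.]), 0.77)]
tray [(array([227., 146., 124.,  53.]), 0.76)]
divider [(array([341., 139.,   8.,  35.]), 0.53)]
meter [(array([411., 183.,  40.,  37.]), 0.79), (array([391., 252.,  20.,  13.]), 0.53)]
vial [(array([396., 250.,  15.,  16.]), 0.69)]
sanitizer [(array([125., 242.,  38.,  27.]), 0.58)]
scene [[ 4.75509676e-01  8.79710429e-01 -3.30827047e-04]
 [ 5.45742694e-01 -2.95285082e-01 -7.84201270e-01]
 [-6.89967724e-01  3.72714745e-01 -6.20506453e-01]] [-0.25395258 -0.28891463  1.51110975] 457.35571043308244
carton_blue [(array([365., 144.,  32.,  51.]), 0.8), (array([403., 129.,  34.,  53.]), 0.61), (array([ 97., 258.,  46.,  38.]), 0.33)]
carton_orange [(array([302., 141.,  31.,  43.]), 0.63)]
carton_green [(array([257., 166.,  23.,  38.]), 0.68)]
carton_purple [(array([196., 191.,  20.,  32.]), 0.9)]
tray [(array([214., 207., 127.,  81.]), 0.76)]
divider [(array([219., 231.,  32.,  52.]), 0.63)]
meter [(array([214., 206., 125.,  84.]), 0.66), (array([ 95., 259.,  47.,  34.]), 0.63)]
vial [(array([130., 206.,  17.,  28.]), 0.64)]
sanitizer [(array([342., 116.,  21.,  53.]), 0.68)]
```

Run:
```python
import cv2
a=cv2.imread('pics/top0.png')[120:300,90:470];cv2.imwrite('pics/topc.png',cv2.resize(a,(760,360),interpolation=2))
a=cv2.imread('pics/scene0.png')[100:310,80:460];cv2.imwrite('pics/scenec.png',cv2.resize(a,(760,420),interpolation=2))
```

```text
(no output)
```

View pics/topc.png

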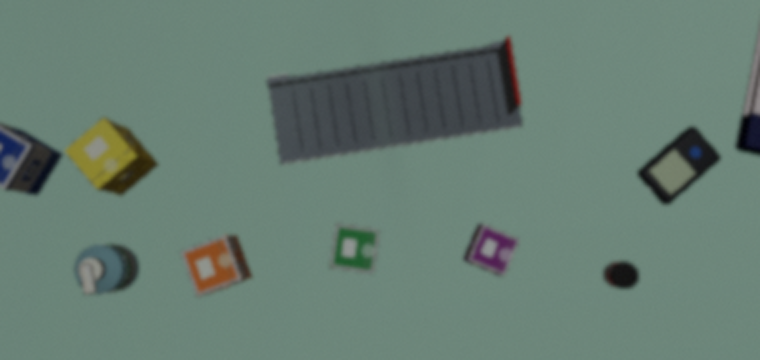

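View pics/scenec.png

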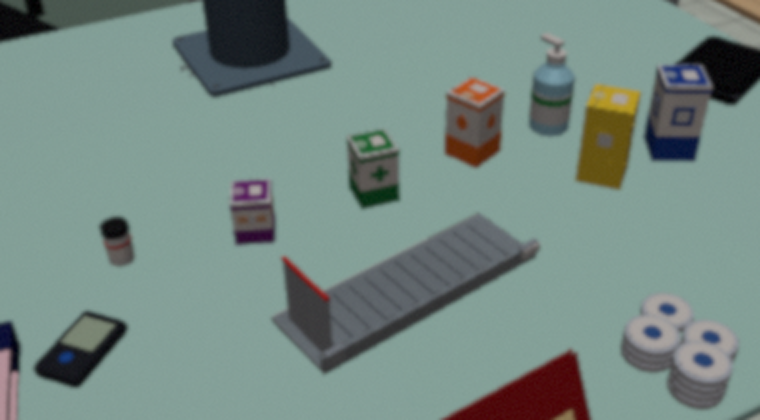

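The top view shows the tray in the middle with its fence on the far side and the red divider at its right end. Blue (~(95,195)) is left of the yellow look-alike (~(145,197)), and orange (~(197,252)), green (~(267,244)) and purple (~(336,245)) are in front of the tray. Next I'll fit the carton tops from depth.

```bash
cat > h.py <<'E'
import numpy as np,cv2,pickle
def cloud(f):
    z=f['z_map'];v,u=np.nonzero(z>0);d=z[v,u]
    c=np.c_[(u-f['cx'])/f['fx']*d,(v-f['cy'])/f['fy']*d,d]
    return (c-f['t'])@f['R'],v,u      # R^T(c-t)
def rect(P,lo,hi,ctr,r=.06):
    m=(P[:,2]>lo)&(P[:,2]<hi)&(np.hypot(*(P[:,:2]-ctr).T)<r)
    q=P[m]
    if len(q)<8:return None
    (c,s,a)=cv2.minAreaRect((q[:,:2]*1000).astype(np.float32))
    return len(q),np.round(c,1),np.round(s,1),round(a%90,1),np.round(q[:,2].mean(),4),np.round(q[:,:2].mean(0)*1000,1)
E
python3 - <<'E'
from h import *
for n in('top','scene'):
    f=pickle.load(open(n+'0.pkl','rb'));P,v,u=cloud(f)
    print(n,len(P),'desk',np.percentile(P[:,2],[5,50,95]))
    if n=='top': 
        px=dict(blue=(195,100,.118),yellow=(192,143,.118),orange=(252,197,.1),green=(244,267,.082),purple=(243,338,.064),vial=(257,401,.052),sanit=(254,140,.14),meter=(203,430,.018))
        C={}
        for k,(a,b,h) in px.items():
            i=np.argmin((v-a)**2+(u-b)**2);C[k]=P[i,:2],h;print(k,P[i])
    for k,(c,h) in C.items():
        print(k,rect(P,h-.012,h+.012,c))
    np.set_printoptions(suppress=True)
    # tray region
    c=np.array([.62 if 0 else 0,0])
f=pickle.load(open('top0.pkl','rb'));P,v,u=cloud(f)
for a,b in [(162,228),(165,349),(199,230),(182,350),(141,345),(172,347),(172,290)]:
    i=np.argmin((v-a)**2+(u-b)**2);print((a,b),P[i])
E
```

```text
top 234285 desk [-7.50196202e-01  4.34869957e-04  8.97533096e-02]
blue [0.55011269 0.38836698 0.12014849]
yellow [0.55851359 0.28980585 0.11994082]
orange [0.42260399 0.16556696 0.0984013 ]
green [0.44358442 0.0035142  0.08809138]
purple [ 0.44852817 -0.16581518  0.06370817]
vial [ 0.41721385 -0.31901028  0.05278198]
sanit [0.41646721 0.29224904 0.11934618]
meter [ 0.55116298 -0.39815368  0.02429479]
blue (723, array([539.1, 390.5]), array([114.9,  71. ]), 72.9, np.float64(0.1181), array([547. , 411.3]))
yellow (717, array([550.1, 295.9]), array([62. , 60.6]), 41.5, np.float64(0.1182), array([549.4, 294.7]))
orange (600, array([422.7, 168.4]), array([56. , 56.6]), 21.3, np.float64(0.1002), array([422.7, 167.8]))
green (491, array([445. ,   2.9]), array([52.2, 52.3]), 82.7, np.float64(0.0822), array([445. ,   2.8]))
purple (412, array([ 446.1, -162.9]), array([48.7, 48. ]), 66.7, np.float64(0.0638), array([ 445.9, -162.6]))
vial (154, array([ 417.3, -322.5]), array([29.1, 33.3]), 2.4, np.float64(0.0515), array([ 417.5, -322.4]))
sanit (97, array([406.7, 300.4]), array([34.1, 14.5]), 1
[... 705 characters left out ...]
.float64(0.0626), array([ 452.1, -165.6]))
vial (147, array([ 419.1, -324.1]), array([32. , 32.4]), 21.7, np.float64(0.0499), array([ 422. , -324.5]))
sanit (50, array([407.2, 299.6]), array([32.4, 15.9]), 19.1, np.float64(0.1364), array([409.2, 298.3]))
meter (970, array([ 556.9, -401.5]), array([56.9, 94.2]), 41.8, np.float64(0.0166), array([ 562.9, -402.7]))
(162, 228) [0.64918184 0.10687566 0.00727494]
(165, 349) [ 0.63075869 -0.18549322  0.1025753 ]
(199, 230) [0.55545166 0.10003996 0.00530831]
(182, 350) [ 0.60289414 -0.20212497  0.00650448]
(141, 345) [ 0.68897507 -0.1768599   0.09490243]
(172, 347) [ 0.61974059 -0.18624904  0.06459897]
(172, 290) [ 0.62575731 -0.05030618  0.00887762]
```

Run:
```python
from h import *
np.set_printoptions(suppress=True,precision=4)
for n in('top','scene'):
    P,v,u=cloud(pickle.load(open(n+'0.pkl','rb')))
    print('blue',rect(P,.108,.13,np.array([.547,.411]),.047),rect(P,.108,.13,np.array([.55,.295]),.047))
    box=lambda lo,hi:P[(P[:,2]>lo)&(P[:,2]<hi)&(P[:,0]>.53)&(P[:,0]<.74)&(P[:,1]>-.24)&(P[:,1]<.16)]
    d=box(.075,.115);fl=box(.004,.0085);fe=box(.019,.0275)
    for nm,q in(('div',d),('floor',fl),('fence',fe)):
        if len(q)>5:
            c,s,a=cv2.minAreaRect((q[:,:2]*1000).astype(np.float32))
            vx,vy,x0,y0=cv2.fitLine((q[:,:2]*1000).astype(np.float32),cv2.DIST_HUBER,0,.01,.01).ravel()
            print(n,nm,len(q),c,s,a,'line',np.degrees(np.arctan2(vy,vx)),x0,y0)
            print(cv2.boxPoints((c,s,a)).round(1).tolist())
```

```text
blue (721, array([547. , 416.3]), array([62.3, 60.9]), 61.0, np.float64(0.1182), array([546.7, 414.7])) (711, array([550.1, 295.9]), array([62. , 60.6]), 41.5, np.float64(0.1183), array([549.5, 294.8]))
top div 112 (656.0359497070312, -180.802001953125) (80.89484405517578, 6.503946304321289) 10.14902400970459 line 10.0229225 655.8879 -180.49823
[[615.5999755859375, -184.6999969482422], [616.7999877929688, -191.10000610351562], [696.4000244140625, -176.89999389648438], [695.2999877929688, -170.5]]
top floor 3413 (635.96435546875, -39.87762451171875) (209.66575622558594, 399.0888977050781) 0.4070527255535126 line -82.64517 623.55255 -37.585064
[[529.7000122070312, 158.89999389648438], [532.5999755859375, -240.1999969482422], [742.2000122070312, -238.6999969482422], [739.4000244140625, 160.39999389648438]]
top fence 313 (675.9839477539062, -39.865753173828125) (303.831787109375, 86.36128997802734) 84.19971466064453 line -80.72507 674.89404 -29.182812
[[617.7000122070312, -186.60000610351562], [703.5999755859375, -195.39999389648438], [734.2999877929688, 106.9000015258789], [648.40002441
[... 417 characters left out ...]
14.7000122070312, -192.5], [698.7000122070312, -178.5], [697.7000122070312, -172.3000030517578]]
scene floor 2736 (633.6165771484375, -55.23677062988281) (159.75357055664062, 333.10284423828125) 5.167977333068848 line -77.20154 623.6052 -42.23086
[[539.0999755859375, 103.4000015258789], [569.0999755859375, -228.3000030517578], [728.2000122070312, -213.89999389648438], [698.2000122070312, 117.80000305175781]]
scene fence 484 (676.555908203125, -40.483489990234375) (307.1338806152344, 87.61894989013672) 84.79341125488281 line -80.58648 680.4359 -52.199272
[[619.0, -189.39999389648438], [706.2000122070312, -197.39999389648438], [734.0999755859375, 108.5], [646.9000244140625, 116.4000015258789]]
```

Run:
```python
from h import *
np.set_printoptions(suppress=True,precision=4)
for n in('top','scene'):
    P,v,u=cloud(pickle.load(open(n+'0.pkl','rb')))
    y=9.*np.pi/180;ex=np.array([np.cos(y),np.sin(y)]);ey=np.array([-ex[1],ex[0]])
    T=np.c_[(P[:,:2]-[.62,-.04])@ex,(P[:,:2]-[.62,-.04])@ey,P[:,2]]*1000
    # fence: per y-bin, x extents of pts with z>17
    S=[]
    for b in range(-130,120,20):
        m=(abs(T[:,1]-b)<10)&(abs(T[:,0])<90)&(T[:,2]<60)
        q=T[m];f=q[(q[:,2]>20)];
        fr=q[(q[:,2]>3.5)&(q[:,0]<0)]
        S.append((b,len(f),np.percentile(f[:,0],[10,50,90]) if len(f) else 0))
    print(n);[print(*s) for s in S]
    bs=[s for s in S if s[1]>8]
    print('slope deg',np.degrees(np.polyfit([s[0] for s in bs],[s[2][1] for s in bs],1)[0]))
    d=T[(T[:,2]>85)&(T[:,2]<110)&(abs(T[:,0])<80)&(T[:,1]<-110)&(T[:,1]>-190)]
    print('div',len(d),d.min(0),d.max(0),'med',np.median(d,0),'fit',np.polyfit(d[:,0],d[:,1],1),'tilt deg',np.degrees(np.polyfit(d[:,0],d[:,1],1)[0]))
```

```text
top
-130 23 [55.1874 58.0616 61.0482]
-110 22 [55.3614 57.1956 59.8808]
-90 21 [54.7141 57.0817 59.4438]
-70 20 [54.7389 56.8293 59.1305]
-50 20 [54.0805 56.9082 59.3002]
-30 20 [53.8021 55.7319 58.9417]
-10 21 [53.2286 56.6949 58.7877]
10 19 [54.1357 56.3186 57.8649]
30 18 [53.4037 55.4844 58.063 ]
50 20 [52.6049 55.158  57.9226]
70 19 [52.6637 55.0341 57.7322]
90 21 [51.8098 55.0803 57.2192]
110 16 [52.363  54.191  56.6972]
slope deg -0.7754645188350765
div 87 [ -26.8837 -148.5496   88.7829] [  53.9659 -141.6691  104.4647] med [  12.7641 -144.8694   96.0296] fit [   0.0141 -145.1185] tilt deg 0.805927360599071
scene
-130 31 [56.1615 59.9025 62.3337]
-110 30 [56.3508 59.476  60.9106]
-90 25 [56.0218 59.2038 60.9662]
-70 26 [54.7647 57.9924 60.5648]
-50 28 [54.8353 58.3824 61.0409]
-30 23 [54.1933 57.9294 59.5731]
-10 28 [54.1207 58.0685 59.8431]
10 23 [54.1829 58.2898 59.5454]
30 22 [53.8118 56.9591 59.8666]
50 23 [53.5851 56.4473 58.0591]
70 22 [53.2145 56.1315 58.6065]
90 20 [51.6989 55.2025 57.5801]
110 20 [53.1782 55.9135 58.0544]
slope deg -1.0186076227114338
div 142 [ -29.1335 -149.5702   85.1426] [  56.0623 -143.0419   99.2846] med [  17.4854 -146.8168   94.5933] fit [   0.0191 -146.9243] tilt deg 1.097154893762424
```

```bash
cat >> h.py <<'E'
from scipy.spatial.transform import Rotation as Rn
YT=np.radians(9.85);EX=np.array([np.cos(YT),np.sin(YT)]);EY=np.array([-EX[1],EX[0]])
O=np.array([.62,-.04]);FENCE,DIV=.0539,-.1444      # inner faces in this tray frame
def tw(x,y):return O+x*EX+y*EY
def plan(s,targets):
    R=Rn.from_quat(s['eef_rot']);p=np.array(s['tcp_pos'])
    y0=R.as_matrix()[:,1];print('now',np.round(p,4),'yaw',round(np.degrees(np.arctan2(y0[1],y0[0])),2),'tray',np.round([(p[:2]-O)@EX,(p[:2]-O)@EY],4),'t',round(s['t'],2),'F',np.round(s['force'],1),'gap',round(s['finger_gap'],3),round(s['gripper_force'],1))
    for x,y,z,yaw in targets:
        a=np.radians(yaw);Y=np.array([np.cos(a),np.sin(a),0]);Z=np.array([0,0,-1.]);X=np.cross(Y,Z)
        G=Rn.from_matrix(np.c_[X,Y,Z])
        print((round(x,3),round(y,3),z,yaw),'d',np.round(R.inv().apply(np.array([x,y,z])-p),4).tolist(),'rv',np.round((R.inv()*G).as_rotvec(),4).tolist())
E
python3 - <<'E'
from h import *;from workcell import robot
plan(robot.sense(),[(.547,.416,.2,61),(.547,.416,.091,61)])
E
```

```text
now [0.2226 0.5029 0.2563] yaw 66.12 tray [-0.2986  0.6029] t 1.0 F [-0.2  0.   0.8] gap 1.0 0.0
(0.547, 0.416, 0.2, 61) d [-0.3318, 0.0518, 0.0563] rv [-0.0, 0.0, 0.0894]
(0.547, 0.416, 0.091, 61) d [-0.3318, 0.0518, 0.1653] rv [-0.0, 0.0, 0.0894]
```

Request:
send_rows(
  delta_pos=[
    [-0.332,0.052,0.056],
    [-0.332,0.052,0.056],
    [-0.332,0.052,0.056],
    [-0.332,0.052,0.056],
    [-0.332,0.052,0.056],
    [-0.332,0.052,0.056],
    [-0.332,0.052,0.056],
    [-0.332,0.052,0.056],
    [-0.332,0.052,0.056],
    [-0.332,0.052,0.056],
    [-0.332,0.052,0.056],
    [-0.332,0.052,0.056],
  ],
  rot=[
    [0,0,0.089],
    [0,0,0.089],
    [0,0,0.089],
    [0,0,0.089],
    [0,0,0.089],
    [0,0,0.089],
    [0,0,0.089],
    [0,0,0.089],
    [0,0,0.089],
    [0,0,0.089],
    [0,0,0.089],
    [0,0,0.089],
  ],
  claw=[0,0,0,0,0,0,0,0,0,0,0,0],
  force=30,
)

```text
t: 2.0
tcp_pos: [0.5458, 0.4168, 0.2006]
eef_rot: [0.25, 0.968, 0.0, -0.0]
force: [-0.5, -0.1, 0.5]
finger_gap: 1.001
gripper_force: 0.0
```

Run:
```python
from h import *;from workcell import robot
plan(robot.sense(),[(.547,.416,.091,61)])
f=robot.grab_frame('wrist');cv2.imwrite('pics/w1.png',f['pixels'])
```

```text
now [0.5458 0.4168 0.2006] yaw 61.07 tray [0.0051 0.4627] t 2.0 F [-0.5 -0.1  0.5] gap 1.001 0.0
(0.547, 0.416, 0.091, 61) d [-0.0015, -0.0001, 0.1096] rv [-0.0001, -0.0008, 0.0013]
```

View pics/w1.png

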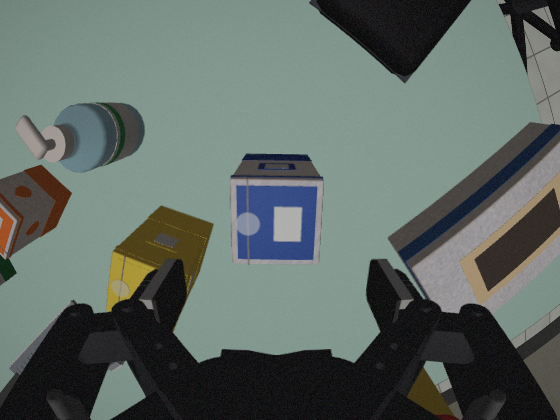

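The wrist view shows the blue carton's top square to the fingers, centred near (277,222) between the pads at columns ~165 and ~390. I'll descend and grip.

Request:
send_rows(
  delta_pos=[
    [-0.001,0,0.035],
    [-0.001,0,0.07],
    [-0.001,0,0.095],
    [-0.001,0,0.11],
    [-0.001,0,0.11],
    [-0.001,0,0.11],
    [-0.001,0,0.11],
    [-0.001,0,0.11],
    [-0.001,0,0.11],
    [-0.001,0,0.11],
    [-0.001,0,0.11],
    [-0.001,0,0.11],
  ],
  rot=[
    [0,0,0.001],
    [0,0,0.001],
    [0,0,0.001],
    [0,0,0.001],
    [0,0,0.001],
    [0,0,0.001],
    [0,0,0.001],
    [0,0,0.001],
    [0,0,0.001],
    [0,0,0.001],
    [0,0,0.001],
    [0,0,0.001],
  ],
  claw=[0,0,0,0,0,1,1,1,1,1,1,1],
  force=30,
)

```text
t: 3.05
tcp_pos: [0.5489, 0.4164, 0.0928]
eef_rot: [0.251, 0.968, 0.001, 0.001]
force: [-2.0, 0.1, 6.3]
finger_gap: 0.7
gripper_force: 34.1
```

Run:
```python
from h import *;from workcell import robot
x,y=FENCE-.030-.012,DIV+.030+.015
p=tw(x,y);print(p)
s=robot.sense()
plan(s,[(.547,.416,.22,61),(*p,.24,9.85),(*p,.115,9.85)])
```

```text
[ 0.64872888 -0.13589902]
now [0.5489 0.4164 0.0928] yaw 60.96 tray [0.008  0.4619] t 3.05 F [-2.   0.1  6.3] gap 0.7 34.1
(0.547, 0.416, 0.22, 61) d [0.0013, -0.0009, -0.1272] rv [0.0034, 0.0015, -0.0006]
(np.float64(0.649), np.float64(-0.136), 0.24, 9.85) d [-0.3556, -0.434, -0.1482] rv [0.0039, -0.0001, 0.8921]
(np.float64(0.649), np.float64(-0.136), 0.115, 9.85) d [-0.3554, -0.4344, -0.0232] rv [0.0039, -0.0001, 0.8921]
```

Request:
send_rows(
  delta_pos=[
    [0,0,-0.03],
    [0,0,-0.07],
    [0,0,-0.11],
    [0,0,-0.148],
    [-0.02,-0.024,-0.148],
    [-0.045,-0.055,-0.148],
    [-0.07,-0.086,-0.148],
    [-0.096,-0.117,-0.148],
    [-0.121,-0.148,-0.148],
    [-0.147,-0.179,-0.148],
    [-0.172,-0.21,-0.148],
    [-0.198,-0.241,-0.148],
    [-0.223,-0.272,-0.148],
    [-0.249,-0.304,-0.148],
    [-0.274,-0.335,-0.148],
    [-0.3,-0.366,-0.148],
    [-0.325,-0.397,-0.148],
    [-0.345,-0.421,-0.148],
    [-0.355,-0.434,-0.148],
    [-0.355,-0.434,-0.148],
  ],
  rot=[
    [0,0,0],
    [0,0,0],
    [0,0,0],
    [0,0,0],
    [0,0,0.05],
    [0,0,0.12],
    [0,0,0.19],
    [0,0,0.26],
    [0,0,0.33],
    [0,0,0.4],
    [0,0,0.47],
    [0,0,0.54],
    [0,0,0.61],
    [0,0,0.68],
    [0,0,0.75],
    [0,0,0.82],
    [0,0,0.86],
    [0,0,0.892],
    [0,0,0.892],
    [0,0,0.892],
  ],
  claw=[1,1,1,1,1,1,1,1,1,1,1,1,1,1,1,1,1,1,1,1],
)

```text
t: 4.72
tcp_pos: [0.6481, -0.1406, 0.2382]
eef_rot: [0.645, 0.764, -0.0, 0.001]
force: [0.1, 0.1, -1.0]
finger_gap: 0.7
gripper_force: 34.2
```

Run:
```python
from h import *;from workcell import robot
s=robot.sense()
p=tw(FENCE-.042,DIV+.045)
plan(s,[(*p,.10,9.85)])
f=robot.grab_frame('wrist');cv2.imwrite('pics/w2.png',f['pixels'])
for n in('top','scene'):
    P,v,u=cloud(robot.grab_frame(n))
    print(n,rect(P,.08,.19,np.array(s['tcp_pos'][:2]),.055))
```

```text
now [ 0.6481 -0.1406  0.2382] yaw 9.63 tray [ 0.0104 -0.1039] t 4.72 F [ 0.1  0.1 -1. ] gap 0.7 34.2
(np.float64(0.649), np.float64(-0.136), 0.1, 9.85) d [0.0047, 0.0014, 0.1382] rv [0.0002, 0.0016, -0.0039]
top (109, array([ 648.7, -144.8]), array([59.8, 80.1]), 9.2, np.float64(0.1658), array([ 632.3, -117.8]))
scene (867, array([ 647.9, -146.5]), array([72.7, 81.6]), 11.9, np.float64(0.156), array([ 666. , -149.2]))
```

View pics/w2.png

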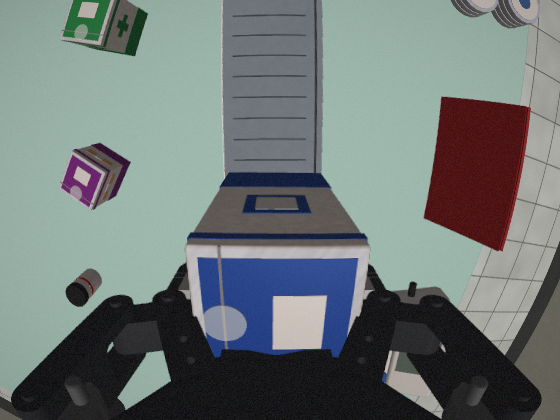

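The blue carton is held upright and square to the tray, with the tray strip above it and the fence at columns ~310–320. Lowering it now.

Request:
send_rows(
  delta_pos=[
    [0.005,0.001,0.03],
    [0.005,0.001,0.065],
    [0.005,0.001,0.1],
    [0.005,0.001,0.125],
    [0.005,0.001,0.135],
    [0.005,0.001,0.138],
    [0.005,0.001,0.138],
    [0.005,0.001,0.138],
  ],
  rot=[
    [0,0,-0.004],
    [0,0,-0.004],
    [0,0,-0.004],
    [0,0,-0.004],
    [0,0,-0.004],
    [0,0,-0.004],
    [0,0,-0.004],
    [0,0,-0.004],
  ],
  claw=[1,1,1,1,1,1,1,1],
)

```text
t: 5.53
tcp_pos: [0.6491, -0.1303, 0.1018]
eef_rot: [0.642, 0.767, 0.001, 0.001]
force: [-0.4, 0.1, -1.2]
finger_gap: 0.7
gripper_force: 32.8
```

Run:
```python
from h import *;from workcell import robot
s=robot.sense()
plan(s,[(*tw(FENCE-.030,DIV+.035),.10,9.85)])
```

```text
now [ 0.6491 -0.1303  0.1018] yaw 10.16 tray [ 0.0132 -0.094 ] t 5.53 F [-0.4  0.1 -1.2] gap 0.7 32.8
(np.float64(0.662), np.float64(-0.144), 0.1, 9.85) d [-0.0155, 0.0106, 0.0018] rv [0.0023, 0.0011, 0.0054]
```

Request:
send_rows(
  delta_pos=[
    [0,0.004,0],
    [0,0.007,0],
    [0,0.009,0],
    [0,0.01,0],
    [0,0.011,0],
    [0,0.012,0],
    [0,0.012,0],
    [0,0.012,0],
  ],
  rot=[
    [0,0,0.005],
    [0,0,0.005],
    [0,0,0.005],
    [0,0,0.005],
    [0,0,0.005],
    [0,0,0.005],
    [0,0,0.005],
    [0,0,0.005],
  ],
  claw=[1,1,1,1,1,1,1,1],
)

```text
t: 6.2
tcp_pos: [0.6581, -0.1294, 0.1001]
eef_rot: [0.644, 0.765, -0.001, -0.001]
force: [-6.6, -2.0, 2.9]
finger_gap: 0.695
gripper_force: 33.3
```

Run:
```python
from h import *;from workcell import robot
s=robot.sense()
plan(s,[(*tw(FENCE-.030,DIV+.030),.10,9.85)])
```

```text
now [ 0.6581 -0.1294  0.1001] yaw 9.81 tray [ 0.0223 -0.0946] t 6.2 F [-6.6 -2.   2.9] gap 0.695 33.3
(np.float64(0.663), np.float64(-0.149), 0.1, 9.85) d [-0.0198, 0.0016, 0.0001] rv [-0.004, -0.0004, -0.0007]
```

Request:
send_rows(
  delta_pos=[
    [-0.005,0,0],
    [-0.01,0,0],
    [-0.014,0,0],
    [-0.016,0,0],
    [-0.017,0,0],
    [-0.018,0,0],
    [-0.019,0,0],
    [-0.019,0,0],
    [-0.019,0,0],
  ],
  rot=[
    [0,0,0],
    [0,0,0],
    [0,0,0],
    [0,0,0],
    [0,0,0],
    [0,0,0],
    [0,0,0],
    [0,0,0],
    [0,0,0],
  ],
  claw=[1,1,1,1,1,1,1,1,1],
)

```text
t: 6.95
tcp_pos: [0.6612, -0.1468, 0.0991]
eef_rot: [0.644, 0.765, -0.001, -0.003]
force: [-4.3, 1.5, -2.2]
finger_gap: 0.696
gripper_force: 32.9
```

Request:
send_rows(
  delta_pos=[
    [-0.001,0,0],
    [-0.002,0,0],
    [-0.002,0,0],
  ],
  rot=[
    [0,0,0],
    [0,0,0],
    [0,0,0],
  ],
  claw=[1,1,1],
)

```text
t: 7.2
tcp_pos: [0.6615, -0.1487, 0.099]
eef_rot: [0.644, 0.765, -0.001, -0.003]
force: [-5.2, 1.3, -1.5]
finger_gap: 0.697
gripper_force: 32.9
```

Run:
```python
from h import *;from workcell import robot
s=robot.sense()
plan(s,[(*tw(FENCE-.030,DIV+.030),.10,9.85)])
```

```text
now [ 0.6615 -0.1487  0.099 ] yaw 9.81 tray [ 0.0223 -0.1142] t 7.2 F [-5.2  1.3 -1.5] gap 0.697 32.9
(np.float64(0.663), np.float64(-0.149), 0.1, 9.85) d [-0.0002, 0.0016, -0.001] rv [-0.0044, -0.0031, -0.0006]
```

Request:
send_rows(
  delta_pos=[
    [-0.001,0,0],
    [-0.002,0,0],
    [-0.003,0,0],
    [-0.003,0,0],
  ],
  rot=[
    [0,0,0],
    [0,0,0],
    [0,0,0],
    [0,0,0],
  ],
  claw=[1,1,1,1],
)

```text
t: 7.53
tcp_pos: [0.6619, -0.1508, 0.0991]
eef_rot: [0.644, 0.765, -0.0, -0.003]
force: [-5.3, 4.3, -0.5]
finger_gap: 0.696
gripper_force: 32.9
```

Run:
```python
from h import *;from workcell import robot
s=robot.sense()
plan(s,[(*tw(FENCE-.030,DIV+.030),.10,9.85)])
```

```text
now [ 0.6619 -0.1508  0.0991] yaw 9.83 tray [ 0.0223 -0.1163] t 7.53 F [-5.3  4.3 -0.5] gap 0.696 32.9
(np.float64(0.663), np.float64(-0.149), 0.1, 9.85) d [0.0019, 0.0016, -0.0009] rv [-0.0046, -0.0044, -0.0004]
```

Request:
send_rows(
  delta_pos=[
    [-0.001,0.001,0],
    [-0.002,0.001,0],
    [-0.002,0.001,0],
  ],
  rot=[
    [0,0,0],
    [0,0,0],
    [0,0,0],
  ],
  claw=[1,1,1],
)

```text
t: 7.78
tcp_pos: [0.662, -0.1509, 0.099]
eef_rot: [0.644, 0.765, -0.0, -0.005]
force: [-9.9, 10.5, 2.3]
finger_gap: 0.698
gripper_force: 33.2
```

Run:
```python
from h import *;from workcell import robot
s=robot.sense()
plan(s,[(*tw(FENCE-.030,DIV+.030),.10,9.85)])
f=robot.grab_frame('wrist')
cv2.imwrite('pics/w3.png',f['pixels'])
```

```text
now [ 0.662  -0.1509  0.099 ] yaw 9.86 tray [ 0.0224 -0.1164] t 7.78 F [-9.9 10.5  2.3] gap 0.698 33.2
(np.float64(0.663), np.float64(-0.149), 0.1, 9.85) d [0.002, 0.0015, -0.001] rv [-0.0069, -0.0074, 0.0001]
```

View pics/w3.png

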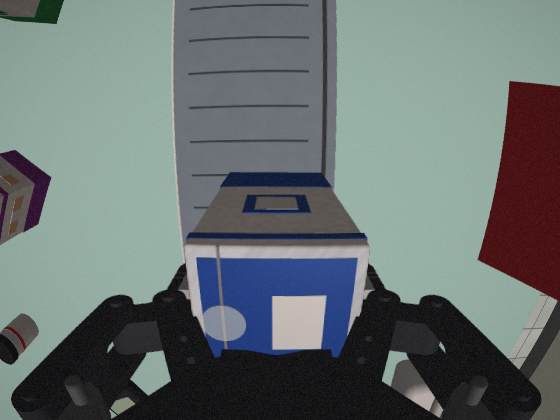

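Blue is seated firmly against both faces (9.9 N and 10.5 N, no more travel), with its edge parallel to the tray. Releasing and lifting.

Request:
send_rows(
  delta_pos=[
    [0.001,0,0],
    [0.001,0,0],
    [0.001,0,0],
    [0.001,0,0],
    [0.001,0,-0.01],
    [0.001,0,-0.04],
    [0.001,0,-0.08],
    [0.001,0,-0.12],
    [0.001,0,-0.14],
    [0.001,0,-0.14],
    [0.001,0,-0.14],
  ],
  rot=[
    [0,0,0],
    [0,0,0],
    [0,0,0],
    [0,0,0],
    [0,0,0],
    [0,0,0],
    [0,0,0],
    [0,0,0],
    [0,0,0],
    [0,0,0],
    [0,0,0],
  ],
  claw=[0,0,0,0,0,0,0,0,0,0,0],
)

```text
t: 8.75
tcp_pos: [0.666, -0.154, 0.2434]
eef_rot: [0.644, 0.765, 0.001, 0.003]
force: [0.5, -0.0, -0.4]
finger_gap: 1.005
gripper_force: 0.0
```

Run:
```python
from h import *;from workcell import robot
s=robot.sense()
plan(s,[(.423,.168,.20,21),(.423,.168,.082,21)])
print('tip exp',tw(FENCE-.03,DIV+.03))
P,v,u=cloud(robot.grab_frame('scene'))
print(rect(P,.11,.135,tw(FENCE-.03,DIV+.03),.05))
```

```text
now [ 0.666  -0.154   0.2434] yaw 9.79 tray [ 0.0258 -0.1202] t 8.75 F [ 0.5 -0.  -0.4] gap 1.005 0.0
(0.423, 0.168, 0.2, 21) d [0.3587, -0.185, 0.0415] rv [0.0043, 0.0033, -0.1957]
(0.423, 0.168, 0.082, 21) d [0.3591, -0.1855, 0.1595] rv [0.0043, 0.0033, -0.1957]
tip exp [ 0.66311803 -0.14862507]
(773, array([ 662.3, -148.2]), array([63.9, 61.5]), 8.6, np.float64(0.1221), array([ 668. , -150.5]))
```

Request:
send_rows(
  delta_pos=[
    [0.04,-0.02,0],
    [0.075,-0.039,0.01],
    [0.11,-0.057,0.02],
    [0.145,-0.075,0.03],
    [0.18,-0.093,0.041],
    [0.215,-0.111,0.041],
    [0.25,-0.129,0.041],
    [0.285,-0.147,0.041],
    [0.32,-0.165,0.041],
    [0.345,-0.178,0.041],
    [0.359,-0.185,0.041],
    [0.359,-0.185,0.041],
    [0.359,-0.185,0.041],
    [0.359,-0.185,0.041],
  ],
  rot=[
    [0.004,0.003,-0.02],
    [0.004,0.003,-0.05],
    [0.004,0.003,-0.08],
    [0.004,0.003,-0.11],
    [0.004,0.003,-0.14],
    [0.004,0.003,-0.17],
    [0.004,0.003,-0.196],
    [0.004,0.003,-0.196],
    [0.004,0.003,-0.196],
    [0.004,0.003,-0.196],
    [0.004,0.003,-0.196],
    [0.004,0.003,-0.196],
    [0.004,0.003,-0.196],
    [0.004,0.003,-0.196],
  ],
  claw=[0,0,0,0,0,0,0,0,0,0,0,0,0,0],
)

```text
t: 9.97
tcp_pos: [0.4218, 0.1683, 0.1986]
eef_rot: [0.566, 0.824, -0.001, -0.003]
force: [-0.2, 0.2, -0.2]
finger_gap: 1.001
gripper_force: 0.0
```

Run:
```python
from h import *;from workcell import robot
s=robot.sense()
plan(s,[(.423,.168,.082,21)])
for n in('top','scene'):
    P,v,u=cloud(robot.grab_frame(n))
    r=rect(P,.112,.135,tw(FENCE-.03,DIV+.03),.05);print(r)
    T=np.c_[(P[:,:2]-O)@EX,(P[:,:2]-O)@EY,P[:,2]]
    m=(abs(T[:,2]-.124)<.008)&(abs(T[:,0]-.024)<.05)&(abs(T[:,1]+.114)<.05)
    print('tray-frame',np.round(T[m].min(0),4),np.round(T[m].max(0),4))
```

```text
now [0.4218 0.1683 0.1986] yaw 21.03 tray [-0.1596  0.2391] t 9.97 F [-0.2  0.2 -0.2] gap 1.001 0.0
(0.423, 0.168, 0.082, 21) d [-0.0011, 0.0015, 0.1166] rv [-0.0048, -0.0032, 0.0006]
(703, array([ 661.5, -147.2]), array([61. , 60.8]), 10.0, np.float64(0.1241), array([ 660.4, -146.7]))
tray-frame [-0.008  -0.1432  0.1165] [ 0.053  -0.0824  0.1306]
(739, array([ 662.3, -148.1]), array([65.7, 61.5]), 9.5, np.float64(0.1226), array([ 667.3, -150.5]))
tray-frame [-0.0098 -0.1446  0.116 ] [ 0.0561 -0.0831  0.1282]
```

Blue stands square in the corner (yaw 10.0°, flush within ~1 mm). Now orange.

Request:
send_rows(
  delta_pos=[
    [-0.001,0.001,0.035],
    [-0.001,0.001,0.07],
    [-0.001,0.001,0.1],
    [-0.001,0.001,0.117],
    [-0.001,0.001,0.117],
    [-0.001,0.001,0.117],
    [-0.001,0.001,0.117],
    [-0.001,0.001,0.117],
    [-0.001,0.001,0.117],
    [-0.001,0.001,0.117],
    [-0.001,0.001,0.117],
    [-0.001,0.001,0.117],
  ],
  rot=[
    [-0.004,-0.003,0],
    [-0.004,-0.003,0],
    [-0.004,-0.003,0],
    [-0.004,-0.003,0],
    [-0.004,-0.003,0],
    [-0.004,-0.003,0],
    [-0.004,-0.003,0],
    [-0.004,-0.003,0],
    [-0.004,-0.003,0],
    [-0.004,-0.003,0],
    [-0.004,-0.003,0],
    [-0.004,-0.003,0],
  ],
  claw=[0,0,0,0,0,1,1,1,1,1,1,1],
)

```text
t: 11.07
tcp_pos: [0.4236, 0.1684, 0.0836]
eef_rot: [0.566, 0.824, 0.001, 0.001]
force: [-1.0, -2.6, 6.7]
finger_gap: 0.659
gripper_force: 35.8
```

Run:
```python
from h import *;from workcell import robot
s=robot.sense()
p=tw(FENCE-.028-.012,DIV+.060+.028+.012);print(p)
plan(s,[(*p,.24,9.85)])
```

```text
[ 0.64129058 -0.08136763]
now [0.4236 0.1684 0.0836] yaw 21.04 tray [-0.1579  0.239 ] t 11.07 F [-1.  -2.6  6.7] gap 0.659 35.8
(np.float64(0.641), np.float64(-0.081), 0.24, 9.85) d [-0.3114, 0.114, -0.1558] rv [0.0033, 0.0005, 0.1954]
```

Request:
send_rows(
  delta_pos=[
    [0,0,-0.03],
    [0,0,-0.07],
    [0,0,-0.11],
    [-0.02,0.008,-0.135],
    [-0.052,0.019,-0.135],
    [-0.085,0.031,-0.135],
    [-0.118,0.043,-0.135],
    [-0.151,0.055,-0.135],
    [-0.184,0.067,-0.135],
    [-0.217,0.079,-0.135],
    [-0.25,0.092,-0.135],
    [-0.275,0.101,-0.135],
    [-0.295,0.108,-0.135],
    [-0.308,0.113,-0.135],
    [-0.311,0.114,-0.135],
    [-0.311,0.114,-0.135],
    [-0.311,0.114,-0.135],
    [-0.311,0.114,-0.135],
    [-0.311,0.114,-0.135],
  ],
  rot=[
    [0,0,0],
    [0,0,0],
    [0,0,0],
    [0,0,0.02],
    [0,0,0.04],
    [0,0,0.06],
    [0,0,0.08],
    [0,0,0.1],
    [0,0,0.12],
    [0,0,0.14],
    [0,0,0.16],
    [0,0,0.18],
    [0,0,0.195],
    [0,0,0.195],
    [0,0,0.195],
    [0,0,0.195],
    [0,0,0.195],
    [0,0,0.195],
    [0,0,0.195],
  ],
  claw=[1,1,1,1,1,1,1,1,1,1,1,1,1,1,1,1,1,1,1],
)

```text
t: 12.65
tcp_pos: [0.6398, -0.0798, 0.2175]
eef_rot: [0.643, 0.766, 0.0, -0.0]
force: [-0.4, -0.5, -1.3]
finger_gap: 0.661
gripper_force: 35.8
```

Run:
```python
from h import *;from workcell import robot
s=robot.sense()
p=tw(FENCE-.028-.012,DIV+.060+.028+.012)
plan(s,[(*p,.091,9.85)])
f=robot.grab_frame('wrist')
cv2.imwrite('pics/w4.png',f['pixels'])
```

```text
now [ 0.6398 -0.0798  0.2175] yaw 9.92 tray [ 0.0127 -0.0426] t 12.65 F [-0.4 -0.5 -1.3] gap 0.661 35.8
(np.float64(0.641), np.float64(-0.081), 0.091, 9.85) d [-0.0019, 0.0012, 0.1265] rv [0.0001, -0.0007, 0.0013]
```

View pics/w4.png

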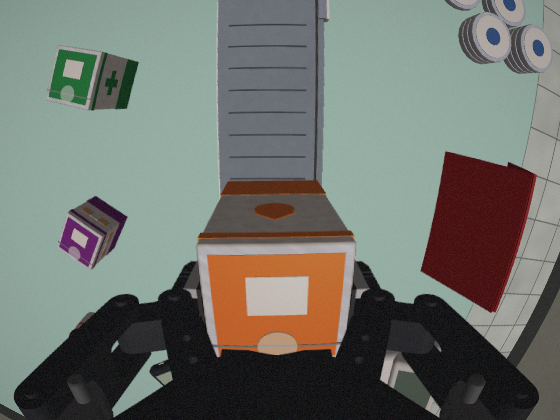

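Orange is held square above the tray with its sides parallel to the tray edges. Lowering it and pushing to the fence.

Request:
send_rows(
  delta_pos=[
    [0,0,0.03],
    [0,0,0.065],
    [0,0,0.1],
    [0,0,0.12],
    [0,0,0.126],
    [0,0,0.126],
    [0,0,0.126],
    [0,0.004,0.126],
    [0,0.008,0.126],
    [0,0.01,0.126],
    [0,0.012,0.126],
    [0,0.013,0.126],
    [0,0.014,0.126],
    [0,0.014,0.126],
    [-0.003,0.014,0.126],
    [-0.006,0.014,0.126],
    [-0.008,0.014,0.126],
    [-0.01,0.014,0.126],
    [-0.01,0.014,0.126],
    [-0.01,0.014,0.126],
  ],
  rot=[
    [0,0,0.001],
    [0,0,0.001],
    [0,0,0.001],
    [0,0,0.001],
    [0,0,0.001],
    [0,0,0.001],
    [0,0,0.001],
    [0,0,0.001],
    [0,0,0.001],
    [0,0,0.001],
    [0,0,0.001],
    [0,0,0.001],
    [0,0,0.001],
    [0,0,0.001],
    [0,0,0.001],
    [0,0,0.001],
    [0,0,0.001],
    [0,0,0.001],
    [0,0,0.001],
    [0,0,0.001],
  ],
  claw=[1,1,1,1,1,1,1,1,1,1,1,1,1,1,1,1,1,1,1,1],
)

```text
t: 14.37
tcp_pos: [0.6527, -0.0871, 0.0898]
eef_rot: [0.644, 0.765, -0.001, -0.004]
force: [-8.3, 2.2, -0.6]
finger_gap: 0.653
gripper_force: 33.2
```

Request:
send_rows(
  delta_pos=[
    [-0.001,0,0],
    [-0.002,0,0],
    [-0.002,0,0],
  ],
  rot=[
    [0,0,0],
    [0,0,0],
    [0,0,0],
  ],
  claw=[1,1,1],
)

```text
t: 14.62
tcp_pos: [0.653, -0.0888, 0.0898]
eef_rot: [0.644, 0.765, -0.001, -0.004]
force: [-7.7, 3.0, -1.4]
finger_gap: 0.653
gripper_force: 33.2
```

Run:
```python
from h import *;from workcell import robot
s=robot.sense()
print(np.array(s['force'][:2])@EX,np.array(s['force'][:2])@EY)
plan(s,[(*tw(FENCE-.028,DIV+.088),.0896,9.85)])
```

```text
-7.031046178985213 4.260660078198926
now [ 0.653  -0.0888  0.0898] yaw 9.82 tray [ 0.0242 -0.0538] t 14.62 F [-7.7  3.  -1.4] gap 0.653 33.2
(np.float64(0.655), np.float64(-0.091), 0.0896, 9.85) d [-0.0026, 0.0017, 0.0002] rv [-0.0073, -0.0047, -0.0006]
```

Request:
send_rows(
  delta_pos=[
    [-0.001,0,0],
    [-0.002,0,0],
    [-0.003,0,0],
    [-0.003,0,0],
  ],
  rot=[
    [0,0,0],
    [0,0,0],
    [0,0,0],
    [0,0,0],
  ],
  claw=[1,1,1,1],
)

```text
t: 14.95
tcp_pos: [0.6535, -0.0916, 0.0897]
eef_rot: [0.644, 0.765, -0.001, -0.004]
force: [-6.7, 2.4, -0.5]
finger_gap: 0.652
gripper_force: 33.2
```

Request:
send_rows(
  delta_pos=[
    [-0.001,0,0],
    [-0.002,0,0],
    [-0.002,0,0],
  ],
  rot=[
    [0,0,0],
    [0,0,0],
    [0,0,0],
  ],
  claw=[1,1,1],
)

```text
t: 15.2
tcp_pos: [0.6536, -0.0921, 0.0897]
eef_rot: [0.644, 0.765, -0.001, -0.005]
force: [-8.0, 7.4, 0.4]
finger_gap: 0.651
gripper_force: 33.2
```

Run:
```python
from h import *;from workcell import robot
s=robot.sense()
print(np.array(s['force'][:2])@EX,np.array(s['force'][:2])@EY)
plan(s,[(*tw(FENCE-.028,DIV+.088),.0896,9.85)])
```

```text
-6.637444447992938 8.659056577577754
now [ 0.6536 -0.0921  0.0897] yaw 9.81 tray [ 0.0242 -0.0571] t 15.2 F [-8.   7.4  0.4] gap 0.651 33.2
(np.float64(0.655), np.float64(-0.091), 0.0896, 9.85) d [0.0007, 0.0017, 0.0001] rv [-0.0075, -0.0074, -0.0007]
```

Request:
send_rows(
  delta_pos=[
    [-0.001,0.001,0],
    [-0.001,0.001,0],
    [0,0,0],
    [0,0,0],
    [0,0,0],
    [0,0,-0.01],
    [0,0,-0.04],
    [0,0,-0.08],
    [0,0,-0.12],
    [0,0,-0.13],
    [0,0,-0.13],
    [0,0,-0.13],
  ],
  rot=[
    [0,0,0],
    [0,0,0],
    [0,0,0],
    [0,0,0],
    [0,0,0],
    [0,0,0],
    [0,0,0],
    [0,0,0],
    [0,0,0],
    [0,0,0],
    [0,0,0],
    [0,0,0],
  ],
  claw=[1,1,0,0,0,0,0,0,0,0,0,0],
)

```text
t: 16.2
tcp_pos: [0.6577, -0.0957, 0.2229]
eef_rot: [0.644, 0.765, 0.001, 0.002]
force: [0.1, 0.9, -1.5]
finger_gap: 1.004
gripper_force: 0.0
```

Run:
```python
from h import *;from workcell import robot
s=robot.sense()
plan(s,[(.445,.003,.18,-7.7)])
```

```text
now [ 0.6577 -0.0957  0.2229] yaw 9.79 tray [ 0.0276 -0.0613] t 16.2 F [ 0.1  0.9 -1.5] gap 1.004 0.0
(0.445, 0.003, 0.18, -7.7) d [0.1335, -0.193, 0.0421] rv [0.0034, 0.0007, 0.3052]
```

Request:
send_rows(
  delta_pos=[
    [0.022,-0.032,0],
    [0.042,-0.061,0.01],
    [0.062,-0.09,0.02],
    [0.082,-0.119,0.03],
    [0.102,-0.148,0.042],
    [0.122,-0.177,0.042],
    [0.131,-0.19,0.042],
    [0.134,-0.193,0.042],
    [0.134,-0.193,0.042],
    [0.134,-0.193,0.042],
    [0.134,-0.193,0.042],
  ],
  rot=[
    [0,0,0.05],
    [0,0,0.1],
    [0,0,0.16],
    [0,0,0.22],
    [0,0,0.27],
    [0,0,0.305],
    [0,0,0.305],
    [0,0,0.305],
    [0,0,0.305],
    [0,0,0.305],
    [0,0,0.305],
  ],
  claw=[0,0,0,0,0,0,0,0,0,0,0],
)

```text
t: 17.12
tcp_pos: [0.4454, 0.0033, 0.1791]
eef_rot: [0.753, 0.658, 0.0, 0.0]
force: [-0.6, -1.0, 1.0]
finger_gap: 1.002
gripper_force: 0.0
```

```bash
cat >> h.py <<'E'
def chk(f,c,h):
    P,v,u=cloud(f);print(rect(P,h-.007,h+.01,c,.05))
    T=np.c_[(P[:,:2]-O)@EX,(P[:,:2]-O)@EY,P[:,2]];k=(c-O)@np.c_[EX,EY]
    m=(abs(T[:,2]-h)<.007)&(abs(T[:,:2]-k)<.04).all(1)
    print(' tray-frame',np.round(T[m].min(0),4),np.round(T[m].max(0),4))
E
python3 - <<'E'
from h import *;from workcell import robot
s=robot.sense()
plan(s,[(.445,.003,.068,-7.7)])
f=robot.grab_frame('top')
chk(f,tw(FENCE-.03,DIV+.03),.124);chk(f,tw(FENCE-.028,DIV+.088),.106)
E
```

```text
now [0.4454 0.0033 0.1791] yaw -7.7 tray [-0.1646  0.0725] t 17.12 F [-0.6 -1.   1. ] gap 1.002 0.0
(0.445, 0.003, 0.068, -7.7) d [-0.0003, -0.0005, 0.1111] rv [0.0008, -0.0003, 0.0001]
(687, array([ 661.3, -147.7]), array([60.8, 60.4]), 9.6, np.float64(0.1242), array([ 660.9, -147.2]))
 tray-frame [-0.0081 -0.1435  0.1175] [ 0.0527 -0.0829  0.1302]
(601, array([652.9, -95.7]), array([59. , 67.8]), 8.3, np.float64(0.1062), array([652.7, -91. ]))
 tray-frame [-0.0073 -0.0963  0.0991] [ 0.0527 -0.0268  0.1123]
```

Request:
send_rows(
  delta_pos=[
    [0,0,0.035],
    [0,0,0.07],
    [0,0,0.1],
    [0,0,0.112],
    [0,0,0.112],
    [0,0,0.112],
    [0,0,0.112],
    [0,0,0.112],
    [0,0,0.112],
    [0,0,0.112],
    [0,0,0.112],
    [0,0,0.112],
  ],
  rot=[
    [0,0,0],
    [0,0,0],
    [0,0,0],
    [0,0,0],
    [0,0,0],
    [0,0,0],
    [0,0,0],
    [0,0,0],
    [0,0,0],
    [0,0,0],
    [0,0,0],
    [0,0,0],
  ],
  claw=[0,0,0,0,0,1,1,1,1,1,1,1],
)

```text
t: 18.17
tcp_pos: [0.4454, 0.0036, 0.0685]
eef_rot: [0.753, 0.658, 0.001, 0.001]
force: [0.6, -0.1, 6.6]
finger_gap: 0.606
gripper_force: 32.9
```

Run:
```python
from h import *;from workcell import robot
s=robot.sense()
p=tw(FENCE-.026-.012,-.0275+.026+.012);print(p)
plan(s,[(*p,.19,9.85)])
```

```text
[ 0.63386939 -0.02693478]
now [0.4454 0.0036 0.0685] yaw -7.68 tray [-0.1646  0.0728] t 18.17 F [ 0.6 -0.1  6.6] gap 0.606 32.9
(np.float64(0.634), np.float64(-0.027), 0.19, 9.85) d [-0.0051, 0.1913, -0.1208] rv [0.0034, 0.0005, -0.3059]
```

Request:
send_rows(
  delta_pos=[
    [0,0,-0.03],
    [0,0.005,-0.07],
    [0,0.025,-0.1],
    [0,0.055,-0.12],
    [-0.002,0.09,-0.12],
    [-0.003,0.125,-0.12],
    [-0.004,0.155,-0.12],
    [-0.005,0.178,-0.12],
    [-0.005,0.19,-0.12],
    [-0.005,0.191,-0.12],
    [-0.005,0.191,-0.12],
    [-0.005,0.191,-0.12],
    [-0.005,0.191,-0.09],
    [-0.005,0.191,-0.055],
    [-0.005,0.191,-0.025],
    [-0.005,0.191,-0.012],
    [-0.005,0.191,-0.008],
    [-0.005,0.191,-0.008],
    [-0.005,0.191,-0.008],
    [-0.005,0.191,-0.008],
  ],
  rot=[
    [0,0,0],
    [0,0,0],
    [0,0,-0.06],
    [0,0,-0.12],
    [0,0,-0.18],
    [0,0,-0.24],
    [0,0,-0.306],
    [0,0,-0.306],
    [0,0,-0.306],
    [0,0,-0.306],
    [0,0,-0.306],
    [0,0,-0.306],
    [0,0,-0.306],
    [0,0,-0.306],
    [0,0,-0.306],
    [0,0,-0.306],
    [0,0,-0.306],
    [0,0,-0.306],
    [0,0,-0.306],
    [0,0,-0.306],
  ],
  claw=[1,1,1,1,1,1,1,1,1,1,1,1,1,1,1,1,1,1,1,1],
)

```text
t: 19.83
tcp_pos: [0.6326, -0.0264, 0.076]
eef_rot: [0.644, 0.765, 0.0, 0.0]
force: [0.1, -0.0, -1.7]
finger_gap: 0.602
gripper_force: 33.4
```

Run:
```python
from h import *;from workcell import robot
s=robot.sense()
p=tw(FENCE-.026,-.0275+.026)
plan(s,[(*p,.075,9.85)])
```

```text
now [ 0.6326 -0.0264  0.076 ] yaw 9.86 tray [0.0147 0.0112] t 19.83 F [ 0.1 -0.  -1.7] gap 0.602 33.4
(np.float64(0.648), np.float64(-0.037), 0.075, 9.85) d [-0.0127, 0.0132, 0.001] rv [0.0012, -0.0, 0.0002]
```

Request:
send_rows(
  delta_pos=[
    [0,0.004,0],
    [0,0.008,0],
    [0,0.01,0],
    [0,0.012,0],
    [0,0.013,0],
    [0,0.014,0],
    [0,0.014,0],
    [-0.003,0.014,0],
    [-0.006,0.014,0],
    [-0.008,0.014,0],
    [-0.01,0.014,0],
    [-0.012,0.014,0],
    [-0.012,0.014,0],
    [-0.012,0.014,0],
  ],
  rot=[
    [0,0,0],
    [0,0,0],
    [0,0,0],
    [0,0,0],
    [0,0,0],
    [0,0,0],
    [0,0,0],
    [0,0,0],
    [0,0,0],
    [0,0,0],
    [0,0,0],
    [0,0,0],
    [0,0,0],
    [0,0,0],
  ],
  claw=[1,1,1,1,1,1,1,1,1,1,1,1,1,1],
)

```text
t: 21.0
tcp_pos: [0.6451, -0.0339, 0.0742]
eef_rot: [0.644, 0.765, -0.001, -0.004]
force: [-8.5, 4.6, 3.0]
finger_gap: 0.601
gripper_force: 33.9
```

Request:
send_rows(
  delta_pos=[
    [-0.001,0,0],
    [-0.002,0,0],
    [-0.002,0,0],
  ],
  rot=[
    [0,0,0],
    [0,0,0],
    [0,0,0],
  ],
  claw=[1,1,1],
)

```text
t: 21.25
tcp_pos: [0.6454, -0.0356, 0.0742]
eef_rot: [0.644, 0.765, -0.001, -0.005]
force: [-9.1, 5.4, 3.6]
finger_gap: 0.605
gripper_force: 34.0
```

Run:
```python
from h import *;from workcell import robot
s=robot.sense()
print(np.array(s['force'][:2])@EX,np.array(s['force'][:2])@EY)
plan(s,[(*tw(FENCE-.026,-.0275+.026),.075,9.85)])
```

```text
-8.088248285848515 6.8955600965645445
now [ 0.6454 -0.0356  0.0742] yaw 9.88 tray [0.0258 0.    ] t 21.25 F [-9.1  5.4  3.6] gap 0.605 34.0
(np.float64(0.648), np.float64(-0.037), 0.075, 9.85) d [-0.0015, 0.0021, -0.0009] rv [-0.0076, -0.0057, 0.0005]
```

Request:
send_rows(
  delta_pos=[
    [-0.001,0,-0.001],
    [-0.002,0,-0.001],
    [-0.002,0,-0.001],
  ],
  rot=[
    [0,0,0],
    [0,0,0],
    [0,0,0],
  ],
  claw=[1,1,1],
)

```text
t: 21.5
tcp_pos: [0.6455, -0.0363, 0.0745]
eef_rot: [0.644, 0.765, -0.001, -0.005]
force: [-7.9, 9.5, 0.3]
finger_gap: 0.604
gripper_force: 33.9
```

Request:
send_rows(
  delta_pos=[
    [-0.001,0,0],
    [-0.002,0,0],
    [-0.002,0,0],
  ],
  rot=[
    [0,0,0],
    [0,0,0],
    [0,0,0],
  ],
  claw=[1,1,1],
)

```text
t: 21.75
tcp_pos: [0.6455, -0.0364, 0.0745]
eef_rot: [0.644, 0.765, 0.0, -0.007]
force: [-9.1, 15.8, 1.6]
finger_gap: 0.603
gripper_force: 34.0
```

Run:
```python
from h import *;from workcell import robot
s=robot.sense()
print(np.array(s['force'][:2])@EX,np.array(s['force'][:2])@EY)
plan(s,[(*tw(FENCE-.026,-.0275+.026),.075,9.85)])
```

```text
-6.220228193839974 17.13669848613488
now [ 0.6455 -0.0364  0.0745] yaw 9.86 tray [ 0.0258 -0.0008] t 21.75 F [-9.1 15.8  1.6] gap 0.603 34.0
(np.float64(0.648), np.float64(-0.037), 0.075, 9.85) d [-0.0007, 0.0021, -0.0005] rv [-0.008, -0.0103, 0.0002]
```

Request:
send_rows(
  delta_pos=[
    [0.002,0,0],
    [0.002,0,0],
    [0.002,0,0],
    [0.002,0,0],
    [0.002,0,0],
    [0.002,0,-0.01],
    [0.002,0,-0.04],
    [0.002,0,-0.08],
    [0.002,0,-0.11],
    [0.002,0,-0.12],
    [0.002,0,-0.12],
    [0.002,0,-0.12],
  ],
  rot=[
    [0,0,0],
    [0,0,0],
    [0,0,0],
    [0,0,0],
    [0,0,0],
    [0,0,0],
    [0,0,0],
    [0,0,0],
    [0,0,0],
    [0,0,0],
    [0,0,0],
    [0,0,0],
  ],
  claw=[1,0,0,0,0,0,0,0,0,0,0,0],
)

```text
t: 22.75
tcp_pos: [0.6493, -0.0402, 0.1968]
eef_rot: [0.644, 0.765, 0.001, 0.001]
force: [-0.0, 0.1, -0.3]
finger_gap: 1.001
gripper_force: 0.0
```

Run:
```python
from h import *;from workcell import robot
s=robot.sense()
plan(s,[(.4463,-.163,.16,-23)])
```

```text
now [ 0.6493 -0.0402  0.1968] yaw 9.84 tray [ 0.0289 -0.0052] t 22.75 F [-0.   0.1 -0.3] gap 1.001 0.0
(0.446, -0.163, 0.16, -23) d [-0.0863, -0.2211, 0.0365] rv [0.0015, -0.0003, 0.5732]
```

Request:
send_rows(
  delta_pos=[
    [-0.012,-0.03,0],
    [-0.024,-0.061,0],
    [-0.036,-0.092,0],
    [-0.048,-0.123,0.01],
    [-0.06,-0.154,0.02],
    [-0.072,-0.185,0.03],
    [-0.081,-0.208,0.036],
    [-0.086,-0.221,0.036],
    [-0.086,-0.221,0.036],
    [-0.086,-0.221,0.036],
    [-0.086,-0.221,0.036],
    [-0.086,-0.221,0.036],
  ],
  rot=[
    [0,0,0.06],
    [0,0,0.13],
    [0,0,0.2],
    [0,0,0.28],
    [0,0,0.36],
    [0,0,0.44],
    [0,0,0.52],
    [0,0,0.573],
    [0,0,0.573],
    [0,0,0.573],
    [0,0,0.573],
    [0,0,0.573],
  ],
  claw=[0,0,0,0,0,0,0,0,0,0,0,0],
)

```text
t: 23.75
tcp_pos: [0.4468, -0.1621, 0.1597]
eef_rot: [0.833, 0.553, 0.0, -0.0]
force: [0.3, 0.1, 0.1]
finger_gap: 1.0
gripper_force: 0.0
```

Run:
```python
from h import *;from workcell import robot
s=robot.sense()
plan(s,[(.4463,-.163,.053,-23)])
f=robot.grab_frame('top');cv2.imwrite('pics/t5.png',cv2.resize(f['pixels'][120:260,200:400],(800,560),interpolation=2))
chk(f,tw(FENCE-.03,DIV+.03),.124);chk(f,tw(FENCE-.028,DIV+.088),.106);chk(f,tw(FENCE-.026,0),.088)
```

```text
now [ 0.4468 -0.1621  0.1597] yaw -22.89 tray [-0.1915 -0.0906] t 23.75 F [0.3 0.1 0.1] gap 1.0 0.0
(0.446, -0.163, 0.053, -23) d [-0.0012, -0.0001, 0.1067] rv [-0.0004, -0.0008, 0.002]
(691, array([ 661.9, -147.7]), array([61.6, 61.1]), 9.7, np.float64(0.1241), array([ 660.9, -147.4]))
 tray-frame [-0.0079 -0.1439  0.117 ] [ 0.0537 -0.0828  0.13  ]
(598, array([652.7, -95.5]), array([60.9, 66.4]), 10.0, np.float64(0.1065), array([652.9, -91. ]))
 tray-frame [-0.0074 -0.0935  0.099 ] [ 0.0531 -0.0269  0.1129]
(500, array([645.5, -42.6]), array([55.8, 63.5]), 9.5, np.float64(0.0882), array([645.6, -37.6]))
 tray-frame [-0.0033 -0.0385  0.081 ] [0.0528 0.0249 0.0948]
```

View pics/t5.png

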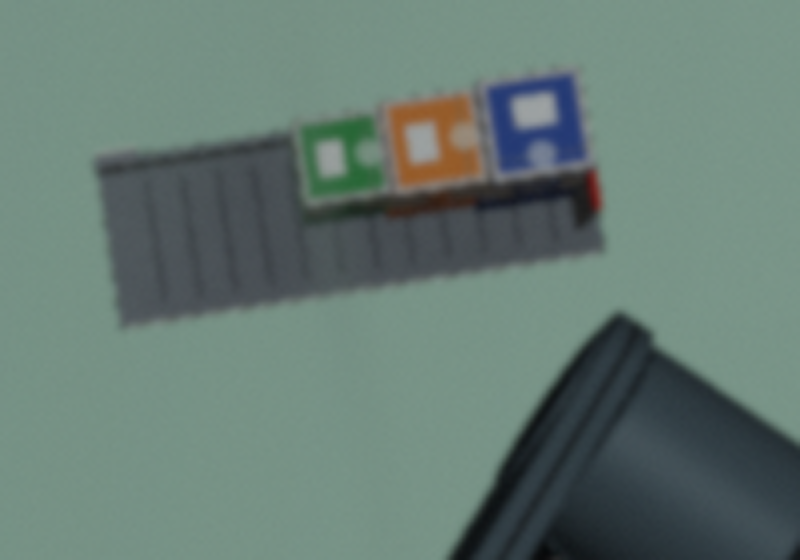

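Blue, orange and green stand in a tight row along the fence, from (540,120) to (340,160) in the crop. Now purple.

Request:
send_rows(
  delta_pos=[
    [-0.001,0,0.035],
    [-0.001,0,0.07],
    [-0.001,0,0.095],
    [-0.001,0,0.107],
    [-0.001,0,0.107],
    [-0.001,0,0.107],
    [-0.001,0,0.107],
    [-0.001,0,0.107],
    [-0.001,0,0.107],
    [-0.001,0,0.107],
    [-0.001,0,0.107],
    [-0.001,0,0.107],
  ],
  rot=[
    [0,0,0.001],
    [0,0,0.001],
    [0,0,0.001],
    [0,0,0.001],
    [0,0,0.001],
    [0,0,0.001],
    [0,0,0.001],
    [0,0,0.001],
    [0,0,0.001],
    [0,0,0.001],
    [0,0,0.001],
    [0,0,0.001],
  ],
  claw=[0,0,0,0,0,1,1,1,1,1,1,1],
)

```text
t: 24.8
tcp_pos: [0.4469, -0.1638, 0.0545]
eef_rot: [0.834, 0.552, 0.001, 0.001]
force: [-0.0, 1.2, 7.7]
finger_gap: 0.557
gripper_force: 32.4
```

Run:
```python
from h import *;from workcell import robot
s=robot.sense()
p=tw(FENCE-.024-.012,.025+.024+.012);print(p)
plan(s,[(*p,.2,9.85)])
```

```text
[0.6272009  0.02316294]
now [ 0.4469 -0.1638  0.0545] yaw -23.03 tray [-0.1917 -0.0924] t 24.8 F [-0.   1.2  7.7] gap 0.557 32.4
(np.float64(0.627), np.float64(0.023), 0.2, 9.85) d [0.2427, 0.0932, -0.1452] rv [0.003, 0.0007, -0.5739]
```

Request:
send_rows(
  delta_pos=[
    [0,0,-0.03],
    [0,0,-0.07],
    [0.01,0.004,-0.11],
    [0.035,0.013,-0.14],
    [0.065,0.025,-0.145],
    [0.097,0.037,-0.145],
    [0.13,0.05,-0.145],
    [0.163,0.063,-0.145],
    [0.193,0.074,-0.145],
    [0.22,0.084,-0.145],
    [0.236,0.091,-0.145],
    [0.243,0.093,-0.145],
    [0.243,0.093,-0.145],
    [0.243,0.093,-0.145],
    [0.243,0.093,-0.145],
  ],
  rot=[
    [0,0,0],
    [0,0,0],
    [0,0,-0.05],
    [0,0,-0.12],
    [0,0,-0.19],
    [0,0,-0.26],
    [0,0,-0.33],
    [0,0,-0.4],
    [0,0,-0.47],
    [0,0,-0.53],
    [0,0,-0.574],
    [0,0,-0.574],
    [0,0,-0.574],
    [0,0,-0.574],
    [0,0,-0.574],
  ],
  claw=[1,1,1,1,1,1,1,1,1,1,1,1,1,1,1],
)

```text
t: 26.05
tcp_pos: [0.6256, 0.0229, 0.1983]
eef_rot: [0.644, 0.765, -0.0, -0.0]
force: [0.7, -0.5, -0.9]
finger_gap: 0.559
gripper_force: 31.8
```

Run:
```python
from h import *;from workcell import robot
plan(robot.sense(),[(*tw(FENCE-.024-.012,.025+.024+.012),.062,9.85)])
```

```text
now [0.6256 0.0229 0.1983] yaw 9.76 tray [0.0163 0.061 ] t 26.05 F [ 0.7 -0.5 -0.9] gap 0.559 31.8
(np.float64(0.627), np.float64(0.023), 0.062, 9.85) d [-0.0, 0.0017, 0.1362] rv [-0.0007, -0.0002, -0.0015]
```

Request:
send_rows(
  delta_pos=[
    [0,0,0.03],
    [0,0,0.07],
    [0,0,0.105],
    [0,0,0.128],
    [0,0,0.135],
    [0,0,0.136],
    [0,0,0.136],
    [0,0.004,0.136],
    [0,0.008,0.136],
    [0,0.01,0.136],
    [0,0.012,0.136],
    [0,0.014,0.136],
    [0,0.014,0.136],
    [0,0.014,0.136],
    [-0.003,0.014,0.136],
    [-0.006,0.014,0.136],
    [-0.008,0.014,0.136],
    [-0.01,0.014,0.136],
    [-0.01,0.014,0.136],
    [-0.01,0.014,0.136],
  ],
  rot=[
    [0,0,-0.001],
    [0,0,-0.001],
    [0,0,-0.001],
    [0,0,-0.001],
    [0,0,-0.001],
    [0,0,-0.001],
    [0,0,-0.001],
    [0,0,-0.001],
    [0,0,-0.001],
    [0,0,-0.001],
    [0,0,-0.001],
    [0,0,-0.001],
    [0,0,-0.001],
    [0,0,-0.001],
    [0,0,-0.001],
    [0,0,-0.001],
    [0,0,-0.001],
    [0,0,-0.001],
    [0,0,-0.001],
    [0,0,-0.001],
  ],
  claw=[1,1,1,1,1,1,1,1,1,1,1,1,1,1,1,1,1,1,1,1],
)

```text
t: 27.72
tcp_pos: [0.6382, 0.0177, 0.0609]
eef_rot: [0.643, 0.766, -0.002, -0.004]
force: [-8.8, 2.7, -0.9]
finger_gap: 0.556
gripper_force: 32.3
```

Request:
send_rows(
  delta_pos=[
    [-0.001,0,0],
    [-0.002,0,0],
    [-0.002,0,0],
  ],
  rot=[
    [0,0,0],
    [0,0,0],
    [0,0,0],
  ],
  claw=[1,1,1],
)

```text
t: 27.97
tcp_pos: [0.6385, 0.0159, 0.0609]
eef_rot: [0.643, 0.766, -0.002, -0.004]
force: [-8.4, 2.8, -0.6]
finger_gap: 0.56
gripper_force: 32.3
```

Run:
```python
from h import *;from workcell import robot
s=robot.sense()
print(np.array(s['force'][:2])@EX,np.array(s['force'][:2])@EY)
plan(s,[(*tw(FENCE-.024,.025+.024),.0605,9.85)])
```

```text
-7.784181038167599 4.188970442364323
now [0.6385 0.0159 0.0609] yaw 9.93 tray [0.0278 0.0519] t 27.97 F [-8.4  2.8 -0.6] gap 0.56 32.3
(np.float64(0.641), np.float64(0.013), 0.0605, 9.85) d [-0.0029, 0.0021, 0.0004] rv [-0.0083, -0.0043, 0.0014]
```

Request:
send_rows(
  delta_pos=[
    [-0.001,0,0],
    [-0.002,0,0],
    [-0.003,0,0],
    [-0.003,0,0],
  ],
  rot=[
    [0,0,0],
    [0,0,0],
    [0,0,0],
    [0,0,0],
  ],
  claw=[1,1,1,1],
)

```text
t: 28.3
tcp_pos: [0.639, 0.0134, 0.0608]
eef_rot: [0.643, 0.766, -0.002, -0.005]
force: [-8.6, 3.9, 0.5]
finger_gap: 0.56
gripper_force: 32.2
```

Request:
send_rows(
  delta_pos=[
    [-0.001,0,0],
    [-0.002,0,0],
    [-0.002,0,0],
  ],
  rot=[
    [0,0,0],
    [0,0,0],
    [0,0,0],
  ],
  claw=[1,1,1],
)

```text
t: 28.55
tcp_pos: [0.639, 0.0131, 0.0608]
eef_rot: [0.643, 0.766, -0.001, -0.006]
force: [-8.8, 9.0, 0.1]
finger_gap: 0.56
gripper_force: 32.4
```

Run:
```python
from h import *;from workcell import robot
s=robot.sense()
print(np.array(s['force'][:2])@EX,np.array(s['force'][:2])@EY)
plan(s,[(*tw(FENCE-.024,.025+.024),.0605,9.85)])
```

```text
-7.149830001307246 10.343704755865168
now [0.639  0.0131 0.0608] yaw 9.93 tray [0.0279 0.0491] t 28.55 F [-8.8  9.   0.1] gap 0.56 32.4
(np.float64(0.641), np.float64(0.013), 0.0605, 9.85) d [-0.0001, 0.0021, 0.0003] rv [-0.0084, -0.0073, 0.0013]
```

Request:
send_rows(
  delta_pos=[
    [0,0,0],
    [0,0,0],
    [0,0,0],
    [0,0,0],
    [0,0,-0.01],
    [0,0,-0.04],
    [0,0,-0.08],
    [0,0,-0.12],
    [0,0,-0.15],
    [0,0,-0.16],
    [0.02,-0.03,-0.16],
    [0.04,-0.06,-0.16],
    [0.06,-0.09,-0.16],
    [0.08,-0.12,-0.16],
    [0.1,-0.15,-0.16],
    [0.12,-0.18,-0.16],
    [0.12,-0.18,-0.16],
    [0.12,-0.18,-0.16],
    [0.12,-0.18,-0.16],
  ],
  rot=[
    [0,0,0],
    [0,0,0],
    [0,0,0],
    [0,0,0],
    [0,0,0],
    [0,0,0],
    [0,0,0],
    [0,0,0],
    [0,0,0],
    [0,0,0],
    [0,0,0],
    [0,0,0],
    [0,0,0],
    [0,0,0],
    [0,0,0],
    [0,0,0],
    [0,0,0],
    [0,0,0],
    [0,0,0],
  ],
  claw=[0,0,0,0,0,0,0,0,0,0,0,0,0,0,0,0,0,0,0],
)

```text
t: 30.13
tcp_pos: [0.4462, 0.0965, 0.223]
eef_rot: [0.643, 0.766, 0.001, 0.001]
force: [1.5, -0.3, 1.4]
finger_gap: 1.004
gripper_force: 0.0
```

Run:
```python
from h import *;from workcell import robot
f=robot.grab_frame('top');g=robot.grab_frame('scene')
a=f['pixels'][120:260,200:400];b=g['pixels'][160:300,190:390]
cv2.imwrite('pics/t6.png',np.hstack([cv2.resize(x,(400,280),interpolation=2) for x in(a,b)]))
for c,h in((tw(FENCE-.03,DIV+.03),.124),(tw(FENCE-.028,DIV+.088),.106),(tw(FENCE-.026,0),.088),(tw(FENCE-.024,.049),.07)):chk(f,c,h)
P,v,u=cloud(f)
for c,h in(([.417,-.322],.052),([.4067,.3003],.139),([.55,.2959],.118)):print(rect(P,h-.012,h+.012,np.array(c)))
```

```text
(692, array([ 661.6, -148.4]), array([60.3, 60.9]), 10.1, np.float64(0.1242), array([ 661. , -147.9]))
 tray-frame [-0.0079 -0.1442  0.117 ] [ 0.0527 -0.0834  0.1303]
(597, array([652.8, -95.8]), array([60.4, 65.5]), 10.3, np.float64(0.1064), array([653.2, -91.5]))
 tray-frame [-0.0072 -0.0963  0.099 ] [ 0.053  -0.0276  0.1128]
(498, array([645.6, -41.6]), array([56.1, 60.5]), 9.8, np.float64(0.0884), array([646. , -37.8]))
 tray-frame [-0.0031 -0.0361  0.0814] [0.053  0.0243 0.0948]
(412, array([639.5,   4.3]), array([51.8, 64.9]), 9.5, np.float64(0.0704), array([639.5,  11.8]))
 tray-frame [0.0008 0.0104 0.0638] [0.0528 0.0726 0.0764]
(153, array([ 417.2, -323. ]), array([28.9, 33.7]), 1.0, np.float64(0.0516), array([ 417.6, -322.4]))
(97, array([406.6, 300.6]), array([33.8, 17.4]), 2.8, np.float64(0.1385), array([407.1, 300.3]))
(712, array([549.8, 295.8]), array([61.1, 60.9]), 41.6, np.float64(0.118), array([549.4, 294.7]))
```

View pics/t6.png

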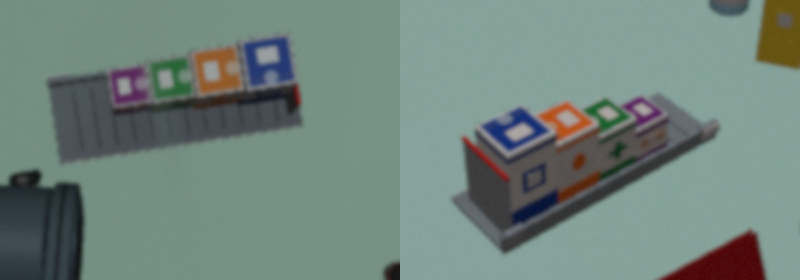

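Both views show blue, orange, green and purple upright in a tight row along the fence from the divider. The row measures 216.8 mm against 216 mm nominal, and the vial, sanitizer and yellow carton haven't moved.

```bash
python3 -c "
from workcell import robot
print(robot.finish_job())"
```

```text
the job is handed in; nothing more can be done
None
```

The four cartons stand upright and released along the tray's back fence, tallest to shortest from the divider (blue, orange, green, purple), and I handed the job in at about 30 s; the vial, sanitizer and yellow carton measured unmoved, but I did not re-measure the meter, which I never went near.

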